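# Check-weigh a set of caster balls on the spring-hung pan

### The arm

A 6-joint arm with a two-finger parallel gripper is mounted at the origin on the work surface. World frame = base frame: x ahead of the robot, y to its left, z up, the work surface at z = 0. Lengths are in m, angles in degrees, forces in N, time in s.
With the tool pointing down it reaches from about 0.3 to 0.75 m from the base axis. Payload 8.5 kg.
Tool frame: the origin (TCP) lies midway between the tips of the shut fingers; the grasp point (between the pads) lies 19 mm behind it; y points along the fingers, x is the direction in which the jaws open and shut, and the axes are right-handed (so a half turn about y gives the same grasp; the last joint's range is limited). The gripper opens to 85 mm and grips with 20 to 120 N. Pads are 22 mm wide; open, the fingers measure 114 mm over their backs; the gripper's body (76 mm by 85 mm) begins 54 mm behind the grasp point. The pads swing forward as they close: fully open they stand 13 mm farther back than shut.
Start: joints at [-87.68, 21.807, 74.336, -0, 83.858, -12.336], TCP at [0.139, -0.532, 0.231] pointing down, gripper open.
Joint ranges: [-178.18, 178.18], [-50.72, 133.34], [12.68, 142.11], [-81.47, 261.47], [9.98, 163.14], [-165.26, 165.26]. Speed limits (degrees/s): [136.94, 136.94, 180, 180, 180, 180].

### API

Orientations are given as a 3x3 rotation matrix whose columns are the frame's x, y, z axes.
In Python, from rig import env gives the robot as it stands.
- The arm moves only by the tool carry_out, never from a script. Its argument "plan" is a list of rows, each a list of 3 entries, a list of its own where there are three numbers: the shift along the tool's x, y, z in m, then the turn, a rotation vector about the tool's x, y, z in degrees, then the finger opening in m, from 0 to 0.0854. In form: [[[dx, dy, dz], [ax, ay, az], jaw], ...]. A call has 1 to 8 rows; each row shifts and turns the commanded pose from where the row before left it, along the tool's axes as they then stand; what a row does not reach is not made up. A row lasts 1/8 s, in which the tool goes at most 62.5 mm and 10.7 degrees, less where a joint would pass 70% of its speed; a pose out of reach is approached as far as the arm can. A call is refused whole if a number of a shift passes 0.0625 or a number of a turn 10.7, either way. A call with a gripper value outside its range is refused whole. The fingers move at their own pace and stop on an object; "force" is the grip in N (left out, the last holds). Time passes only in rows, so rows that do not move let the fingers close. It gives the time, the measured TCP pose, the force and the opening at its end, in the units of the state.
- env.observe(): the state, without advancing time (a new reading comes with each control period).
- env.get_image(name): name is "scene" or "side" or "wrist"; returns a dict with "image" (400x640x3 uint8, red, green, blue), "vfov" (degrees; the focal length in pixels is half the picture's height over the tangent of half this angle, whatever the lens; pixels are square), "cx", "cy" (the principal point, pixels), "rvec" (rotation vector, rad) and "tvec" (3), from world to camera coordinates, as OpenCV has them; the wrist camera has in their place "tool_from_camera" (4x4, takes a point from camera to tool coordinates, whose origin is the TCP and whose axes are the tool frame's). Camera axes: x right, y down, z forward; pixel columns grow to the right and rows downward; lengths in m; the calibration is good to about 2 mm. A picture is of the moment at which its call begins: read the wrist's pose just before it. There is no depth.
- env.close_job(): hands the job in, once; it reports no verdict.
Trained networks look in a picture, given as the dict that the camera call returned (one of the last four; its "shot" number tells which), for a name from the list of things; names that differ only in an ending like _2 or _b are one class to them, and where a whole thing is asked for, a point or a joint stands for the part that bears it (a point fixed in the world has none). Each returns a list of dicts, best first, with "conf" (0 to 1); they miss things now and then, are a little off and sometimes report something else, mostly with a low value. They report only what shows in the picture. A call takes as long as a camera call. They do not tell look-alikes from the thing itself.
- env.outline_of(target, picture): "mask" (400x640 bool, what is visible of it) and "pixel" ([row, column] in pixels, amid what is visible of it).
The state is a dict: "time_s": time; "q": joint angles; "qvel": joint speeds; "joint_efforts": joint torques, N m; "position": TCP position; "tool_rot": TCP orientation; "ft_force": force on the tool from outside, world axes, zero at the start; "wrist_torque": the same for the moment, N m; "grip_width": finger opening in m.
Only numpy, scipy, OpenCV 4.12 (cv2) and the standard library are available. Lean on these libraries where they do the work, as an engineer would, in place of code of your own. Each camera call takes 0.05 s, during which the arm holds its last target.

### The job

Check-weigh the set of six caster balls: swing the hold-down bar fully up, slide the blue tray with the balls out from beneath it until it is home against the lip of the tipping cradle, then lift the cradle's handle so that all six balls pour into the hanging pan and it sinks onto its stop. Let the cradle back down level with the empty tray still home on it, leave the bar up, the balls in the pan and the other things on the bench where they are.

Things in the scene. Friction and masses are not known exactly. Their poses are not given: they have to be found in the camera images.
- rig: Check-weighing rig fixed to the bench: plywood base 150 x 500 x 10 mm. Origin on the bench top; z up, y the direction in which the tray slides, x away from the robot. In a row along +y, centred on x = 0: channel, tipping cradle, hung pan, and at y = 212 mm the 20 mm square post of a gallows, whose arm reaches back over the pan 310 mm above the bench
- channel (a point): middle of the floor of the channel in which the tray stands at first: 172 mm long (rig y), open at both ends, 105 mm above the bench, with guides 88 mm apart that stand 14 mm above it
- bar (a joint): angle (rad) of the hinged hold-down bar across the channel: 0 = down across the tray, growing as its near (robot-side, red) end is lifted, 1.57 = upright, 2.0 = end stop, leaning away from the robot. It starts at 0 to 0.1. The hinge is stiff (0.13 N m): the bar stays where it is let go. While down it stops the tray's tall rear wall from sliding along rig +y
- bar_grip (a point): middle of the red grip at the near end of the hold-down bar, overhanging the channel; turns with the bar. Grip 34 mm long, 18 mm wide (along rig y), 14 mm thick; with the bar down it is 160 mm above the bench, free on both sides and below. An orange rest post stands under the bar with its centre 24 mm from this point, towards the channel
- bar_hinge (a point): hinge axis of the bar (along rig y), on the far side of the channel, 160 mm above the bench and 150 mm from bar_grip; orange hinge posts beside it rise to 172 mm
- tray_base (a point): centre of the underside of the loose blue ball tray, axes as the rig's. 84 (x) x 120 (y) mm, about 0.2 kg, 4 mm walls; side walls 45 mm high, rear (-y) wall 62 mm high. Its +y end is open, with only a ramp inside from y = 27 mm up to 12 mm high at the edge, over which the balls roll when it is tipped
- tray_push (a point): middle of the outside of the tray's rear wall, 35 mm above the tray's underside: the place to push along rig +y
- cradle (a joint): tip angle (rad) of the tipping cradle (plywood deck with black guides): 0 = level at rest, growing as its rear (channel side) end with the handle is lifted, 1.0 = end stop. It sinks back slowly by its own weight. The balls begin to roll out at about 0.25 rad; slowly tipped to 0.75 rad it empties
- cradle_grip (a point): grip point on the cradle's handle: a 12 mm steel rod parallel to rig x that sticks out 85 mm on the robot's side of the cradle at its rear end, with a red knob (18 mm) 30 mm from this point. With the cradle level it is 100 mm above the bench; it swings up and towards rig +y on an arc of 110 mm radius about cradle_hinge; lifting takes about 5 N
- cradle_hinge (a point): hinge axis of the cradle (along rig x), at its front end beside the pan, 95 mm above the bench
- cradle_deck (a point): where the centre of the tray's underside lies when the tray is fully home against the 9 mm high lip at the front (rig +y) end of the cradle's deck; z square to the deck. The deck follows on from the channel floor, 1.5 mm lower; guides 92 mm apart, 14 mm high
- pan (a joint): how far the spring-hung pan has sunk (m): 0 = empty, 0.025 = resting on the hard stop. About 2.25 N of load takes it to the stop: all six balls (2.5 N) do
- pan_in (a point): centre of the inner floor of the aluminium pan hung from the gallows by a wire bail; inside 114 (x) x 119 (y) mm, walls 39 mm high above this point
- ball0_center (a point): centre of one of the six steel caster balls, 22 mm across, about 44 g, at first lying loose in the tray
- ball1_center (a point): centre of one of the six steel caster balls, 22 mm across, about 44 g, at first lying loose in the tray
- ball2_center (a point): centre of one of the six steel caster balls, 22 mm across, about 44 g, at first lying loose in the tray
- ball3_center (a point): centre of one of the six steel caster balls, 22 mm across, about 44 g, at first lying loose in the tray
- ball4_center (a point): centre of one of the six steel caster balls, 22 mm across, about 44 g, at first lying loose in the tray
- ball5_center (a point): centre of one of the six steel caster balls, 22 mm across, about 44 g, at first lying loose in the tray
- tape: bystander, to be left where it is: roll of yellow tape lying flat, 72 mm across, 24 mm high; origin at its underside
- glue: bystander, to be left where it is: blue and white glue stick standing, 24 mm across, 76 mm high; origin at its underside
- tin: bystander, to be left where it is: open steel tin, 80 mm across, 34 mm high; origin at its underside
- driver: bystander, to be left where it is: orange screwdriver lying, 170 mm long; origin at its underside (along its length somewhere near the middle)
- wheel: bystander, to be left where it is: small rubber robot wheel with a yellow hub lying flat, 66 mm across, 26 mm high; origin at its underside
Not all that is in view belongs to the job. What is shaped like the part that bears tray_base but pink, red or white is not meant.

How it is judged:
By the outcome, as a careful person would: the job done as asked, in the order asked, and still so for the second after the job is handed in, with the robot touching nothing.
It also fails if it takes over 72 s, if anything falls off the work surface, if the arm or the gripper's body presses on something with over 40 N, if the wrist force passes 120 N, or if a joint passes its speed limit or range.

## Working session

There is one attempt and no reset: what is moved stays moved. The work goes in short steps, Python scripts to look and compute and a tool call to move; the robot and the scene stay as the last step left them, time stands still between calls to the robot, and variables do not carry over. Pictures are saved under pics/ and viewed, and the job is handed in when it is done.

Besides the shell and the picture viewer there is one more tool, called as name(argument=value, ...) on one line, values as JSON. carry_out: Moves the arm, as the interface text tells. Its arguments: {"type":"object","properties":{"plan":{"type":"array","items":{"type":"array"}},"force":{"type":"number"}},"required":["plan"]}

```bash
ls; mkdir -p pics
cat > h.py <<'E'
import numpy as np, cv2
from rig import env
def shot(n,f):
    s=env.observe(); d=env.get_image(n); cv2.imwrite('pics/'+f,d['image'][:,:,::-1]); return s,d
E
python3 - <<'E'
from h import *
for n in ['scene','side','wrist']:
    s,d=shot(n,n+'0.png'); print(n,{k:v for k,v in d.items() if k!='image'})
print(env.observe())
E
```

```text
pics
scene {'vfov': 47.721764633964625, 'cx': 318.2652155498312, 'cy': 190.432169860267, 'rvec': array([ 1.45129206,  1.95356746, -0.97074608]), 'tvec': array([ 0.1578447 , -0.20592021,  1.55253127]), 'shot': 1}
side {'vfov': 53.81519625704067, 'cx': 324.5105595657882, 'cy': 198.95720677916637, 'rvec': array([ 0.86985309, -2.61974301,  0.93924975]), 'tvec': array([0.38713934, 0.31729483, 0.91897443]), 'shot': 2}
wrist {'vfov': 62.89795951187117, 'cx': 318.2723308370277, 'cy': 193.80485109811048, 'tool_from_camera': array([[ 9.99999285e-01,  2.05906918e-04,  1.17827511e-03,
         1.55176511e-04],
       [-1.04645617e-03, -3.26528752e-01,  9.45186690e-01,
        -1.43442929e-01],
       [ 5.79361179e-04, -9.45187247e-01, -3.26528303e-01,
         8.48437406e-02],
       [ 0.00000000e+00,  0.00000000e+00,  0.00000000e+00,
         1.00000000e+00]]), 'shot': 3}
{'time_s': 0.15, 'q': array([-8.76789131e+01,  2.18340571e+01,  7.43704126e+01,  2.91641741e-04,
        8.38597543e+01, -1.23346827e+01]), 'qvel': array([-0.05676218, -0.03479674, -0.13141482, -0.00252441, -0.02007625,
        0.06830465]), 'joint_efforts': array([ 1.24757840e-03, -4.48624599e+01, -2.31341887e+01, -1.94517384e-04,
        3.86884072e-03, -2.54298607e-05]), 'position': array([ 0.1391565 , -0.5318833 ,  0.23086119]), 'tool_rot': array([[ 2.53010619e-01, -4.03399922e-05,  9.67463501e-01],
       [-9.67462883e-01,  1.12020568e-03,  2.53010504e-01],
       [-1.09396455e-03, -9.99999372e-01,  2.44396487e-04]]), 'ft_force': array([-0.42309081,  0.16104389,  0.06067001]), 'wrist_torque': array([-0.01310165, -0.00579159,  0.00500923]), 'grip_width': 0.08550138738838023}
```

View pics/scene0.png

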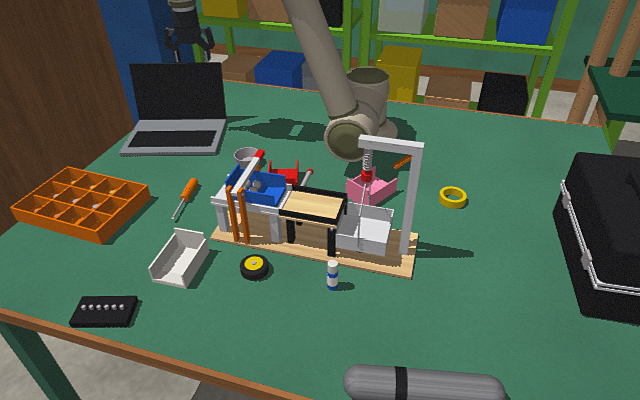

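View pics/side0.png

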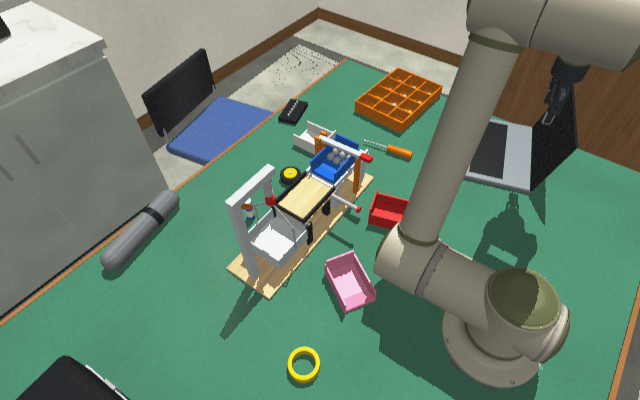

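View pics/wrist0.png

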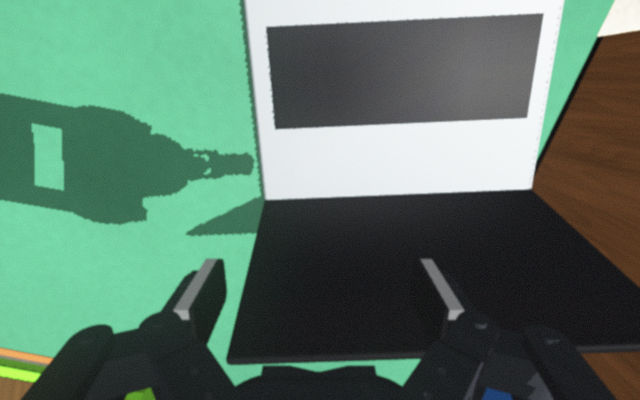

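Run:
```python
import cv2
a=cv2.imread('pics/scene0.png')[120:290,140:440]; cv2.imwrite('pics/s1.png',cv2.resize(a,None,fx=2.66,fy=2.66,interpolation=2))
a=cv2.imread('pics/side0.png')[110:310,210:430]; cv2.imwrite('pics/s2.png',cv2.resize(a,None,fx=3,fy=3,interpolation=2))
```

```text
(no output)
```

View pics/s1.png

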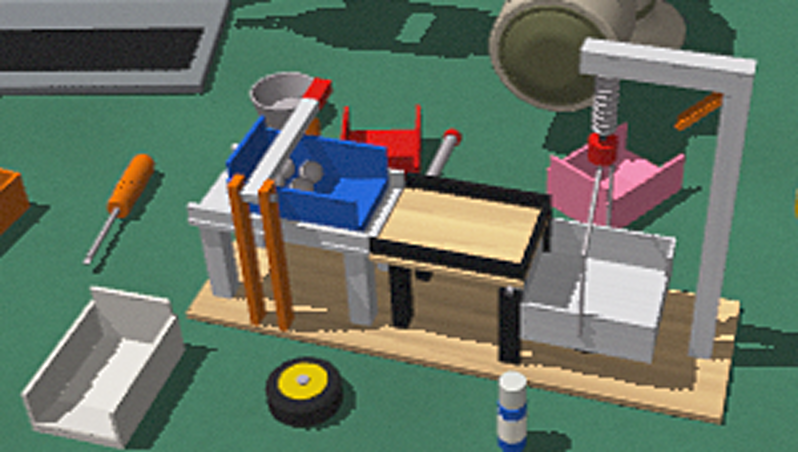

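View pics/s2.png

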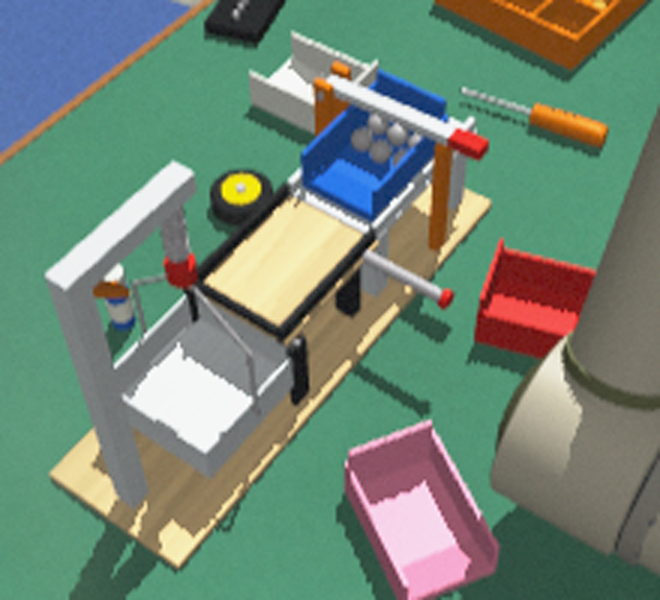

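```bash
cat >> h.py <<'E'
def cam(d):
    f=200/np.tan(np.radians(d['vfov'])/2)
    K=np.array([[f,0,d['cx']],[0,f,d['cy']],[0,0,1.]])
    if 'rvec' in d:
        R=cv2.Rodrigues(d['rvec'])[0]; t=np.array(d['tvec'])
    return K,R,t
C={'scene':dict(vfov=47.721764633964625,cx=318.2652155498312,cy=190.432169860267,rvec=np.array([1.45129206,1.95356746,-0.97074608]),tvec=np.array([0.1578447,-0.20592021,1.55253127])),
'side':dict(vfov=53.81519625704067,cx=324.5105595657882,cy=198.95720677916637,rvec=np.array([0.86985309,-2.61974301,0.93924975]),tvec=np.array([0.38713934,0.31729483,0.91897443]))}
def ray(n,px):  # px=(u,v)
    K,R,t=cam(C[n]); d=R.T@np.linalg.inv(K)@np.array([px[0],px[1],1.]); return -R.T@t,d
def atz(n,px,z):
    o,d=ray(n,px); return o+d*(z-o[2])/d[2]
def tri(a,b):
    o1,d1=ray('scene',a); o2,d2=ray('side',b)
    A=np.stack([d1,-d2],1); s=np.linalg.lstsq(A,o2-o1,rcond=None)[0]
    p=o1+d1*s[0]; q=o2+d2*s[1]; return (p+q)/2,np.linalg.norm(p-q)
def proj(n,P):
    K,R,t=cam(C[n]); return cv2.projectPoints(np.atleast_2d(P).astype(float),cv2.Rodrigues(R)[0],t,K,None)[0][:,0]
E
python3 - <<'E'
from h import *
np.set_printoptions(precision=4,suppress=True)
sc=lambda u,v:(u/2.66+140,v/2.66+120)
sd=lambda u,v:(u/3+210,v/3+110)
for n,a,b in [('grip',(319,91),(468,143)),('knob',(453,136),(447,297)),('collar',(602,150),(180,270)),
 ('posttopcorner far +y',(752,72),(55,290)),('tray rear robot top',(262,118),(445,103))]:
    print(n,*tri(sc(*a),sd(*b)))
for n,a in [('near+y',(722,412)),('rob+y',(740,303)),('near-y',(188,312))]: print('scene',n,atz('scene',sc(*a),.01))
for n,a in [('rob-y',(490,203)),('rob+y',(180,562)),('far+y',(52,476))]: print('side',n,atz('side',sd(*a),.01))
E
```

```text
grip [ 0.4715 -0.1714  0.1672] 0.00019394506387247643
knob [ 0.4151 -0.059   0.0999] 0.002190233359690084
collar [0.5516 0.1165 0.2118] 0.0008216283847660943
posttopcorner far +y [0.548  0.2266 0.3026] 0.003925070733607291
tray rear robot top [ 0.5205 -0.2081  0.1617] 0.0003080270111395931
scene near+y [0.6182 0.2454 0.01  ]
scene rob+y [0.4786 0.2429 0.01  ]
scene near-y [ 0.6363 -0.2495  0.01  ]
side rob-y [ 0.4838 -0.252   0.01  ]
side rob+y [0.4727 0.2399 0.01  ]
side far+y [0.6162 0.2464 0.01  ]
```

```bash
cat >> h.py <<'E'
from scipy.linalg import expm,logm
from scipy.spatial.transform import Rotation as Rn
np.set_printoptions(precision=4,suppress=True)
YAW=np.radians(1.8); RO=np.array([.553,-.003,0])
def rigR(): return Rn.from_euler('z',YAW).as_matrix()
def w(p): return RO+rigR()@np.array(p,float)
def Rdown(pitch=0,flip=-1):
    # fingers down, tool x along flip*rig y; pitch>0 deg tilts finger tips away from robot(+x)
    R0=np.array([[0,0,1.],[-1,0,0],[0,-1,0]]) # x=-y_rig, y=-z, z=+x
    return rigR()@Rn.from_rotvec([0,-np.radians(pitch),0]).as_matrix()@R0
def rows(p,R,n,p0=None,R0=None):
    s=env.observe(); T0=np.eye(4);T0[:3,:3]=s['tool_rot'] if R0 is None else R0;T0[:3,3]=s['position'] if p0 is None else p0
    T1=np.eye(4);T1[:3,:3]=R;T1[:3,3]=p
    D=np.linalg.inv(T0)@T1; L=np.real(logm(D))
    X=expm(L/n); return np.round(X[:3,3],5),np.round(Rn.from_matrix(X[:3,:3]).as_rotvec(degrees=True),3)
E
python3 - <<'E'
from h import *
print(Rdown(30))
print(rows([.30,-.30,.36],Rdown(0),8))
E
```

```text
[[ 0.0314  0.4998  0.8656]
 [-0.9995  0.0157  0.0272]
 [ 0.     -0.866   0.5   ]]
(array([-0.0255, -0.0161,  0.0245]), array([-0.001,  1.607, -0.008]))
```

carry_out(plan=[[[-0.0255,-0.0161,0.0245],[0,1.607,0],0.085],[[-0.0255,-0.0161,0.0245],[0,1.607,0],0.085],[[-0.0255,-0.0161,0.0245],[0,1.607,0],0.085],[[-0.0255,-0.0161,0.0245],[0,1.607,0],0.085],[[-0.0255,-0.0161,0.0245],[0,1.607,0],0.085],[[-0.0255,-0.0161,0.0245],[0,1.607,0],0.085],[[-0.0255,-0.0161,0.0245],[0,1.607,0],0.085],[[-0.0255,-0.0161,0.0245],[0,1.607,0],0.085]], force=30)

```text
time_s: 1.15
position: [0.3009, -0.2992, 0.3605]
tool_rot: [[0.03, -0.0, 1.0], [-1.0, 0.0, 0.03], [-0.0, -1.0, -0.0]]
ft_force: [0.4, -0.7, 0.1]
grip_width: 0.0848
```

Run:
```python
from h import *
s=env.observe(); print(s['position'],s['q']); print(s['tool_rot'])
print(rows([.42,-.13,.38],Rdown(0),6))
```

```text
[ 0.3009 -0.2992  0.3605] [-60.919    4.8351  76.2259   0.0028  98.9556  27.3463]
[[ 0.0303 -0.0001  0.9995]
 [-0.9995  0.0003  0.0303]
 [-0.0003 -1.     -0.0001]]
(array([-0.0276, -0.0032,  0.0207]), array([ 0.001, -0.011, -0.003]))
```

carry_out(plan=[[[-0.0276,-0.0032,0.0207],[0,0,0],0.085],[[-0.0276,-0.0032,0.0207],[0,0,0],0.085],[[-0.0276,-0.0032,0.0207],[0,0,0],0.085],[[-0.0276,-0.0032,0.0207],[0,0,0],0.085],[[-0.0276,-0.0032,0.0207],[0,0,0],0.085],[[-0.0276,-0.0032,0.0207],[0,0,0],0.085]])

```text
time_s: 1.9
position: [0.4198, -0.1299, 0.3793]
tool_rot: [[0.031, -0.0, 1.0], [-1.0, 0.0, 0.031], [-0.0, -1.0, -0.0]]
ft_force: [-0.3, -0.3, 0.1]
grip_width: 0.0851
```

Run:
```python
from h import *
import pickle
s,d=shot('wrist','w1.png'); pickle.dump((s,d),open('w1.pkl','wb')); print(s['position'])
for t in ['tray_base','bar_grip','cradle_grip','pan_in','bar']:
    for o in env.outline_of(t,d)[:2]: print(t,o['conf'],o['pixel'],o['mask'].sum())
```

```text
[ 0.4198 -0.1299  0.3793]
tray_base 0.71 [173.3, 334.3] 4015
tray_base 0.71 [181.2, 182.0] 4326
bar_grip 0.56 [64.6, 361.0] 2239
cradle_grip 0.75 [44.5, 217.9] 10718
pan_in 0.59 [37.3, 107.4] 8152
bar 0.61 [62.1, 363.3] 2228
```

View pics/w1.png

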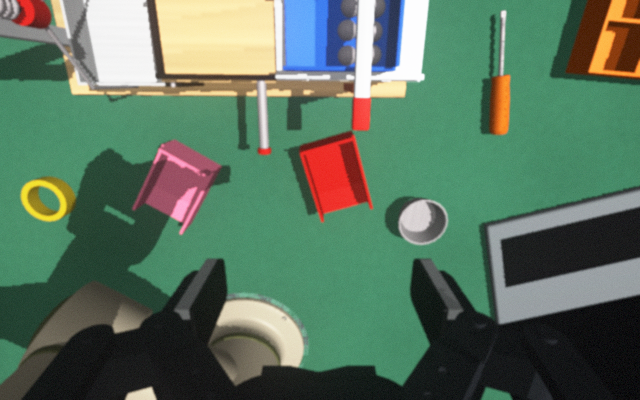

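```bash
cat >> h.py <<'E'
def watz(s,d,px,z):
    f=200/np.tan(np.radians(d['vfov'])/2)
    c=np.array([(px[0]-d['cx'])/f,(px[1]-d['cy'])/f,1])
    T=d['tool_from_camera']; R=s['tool_rot']
    o=R@T[:3,3]+s['position']; v=R@T[:3,:3]@c
    return o+v*(z-o[2])/v[2]
def torig(p): return rigR().T@(np.array(p)-RO)
E
python3 - <<'E'
from h import *
import pickle
s,d=pickle.load(open('w1.pkl','rb'))
for n,px,z in [('grip',(361,114),.167),('gripnear',(361,130),.167),('barfar',(367,3),.167),('knob',(264,152),.1),('rodroot',(262,82),.1),('base-y',(406,96),.01),('base+y',(72,94),.01),('tray +yx-',(275,78),.105),('tray-y wall top',(403,65),.167),('traywalltop front',(287,67),.15),('deck corner -y',(275,76),.115),('deck +y',(155,76),.115),('pan left',(62,55),.12)]:
    p=watz(s,d,px,z); print(n,p,torig(p))
E
```

```text
grip [ 0.4728 -0.1739  0.167 ] [-0.0855 -0.1683  0.167 ]
gripnear [ 0.456  -0.1752  0.167 ] [-0.1023 -0.169   0.167 ]
barfar [ 0.5765 -0.1719  0.167 ] [ 0.0182 -0.1696  0.167 ]
knob [ 0.4143 -0.0594  0.1   ] [-0.1404 -0.052   0.1   ]
rodroot [ 0.5011 -0.0588  0.1   ] [-0.0537 -0.0542  0.1   ]
base-y [ 0.4873 -0.2602  0.01  ] [-0.0738 -0.255   0.01  ]
base+y [0.4742 0.2409 0.01  ] [-0.0711  0.2462  0.01  ]
tray +yx- [ 0.5062 -0.0754  0.105 ] [-0.0491 -0.0709  0.105 ]
tray-y wall top [ 0.5225 -0.2128  0.167 ] [-0.0371 -0.2088  0.167 ]
traywalltop front [ 0.5175 -0.0939  0.15  ] [-0.0384 -0.0897  0.15  ]
deck corner -y [ 0.5084 -0.0767  0.115 ] [-0.0469 -0.0722  0.115 ]
deck +y [0.5039 0.064  0.115 ] [-0.047   0.0685  0.115 ]
pan left [0.523  0.1642 0.12  ] [-0.0247  0.168   0.12  ]
```

Run:
```python
from h import *
R=Rdown(30)
print(rows([.441,-.1736,.202],R,8)); p=np.array([.441,-.1736,.202]); print(R@[0,.07,0]+p)
```

```text
(array([ 0.0054,  0.0224, -0.0025]), array([ 3.754, -0.005,  0.   ]))
[ 0.476  -0.1725  0.1414]
```

carry_out(plan=[[[0.0054,0.0224,-0.0025],[3.754,0,0],0.06],[[0.0054,0.0224,-0.0025],[3.754,0,0],0.06],[[0.0054,0.0224,-0.0025],[3.754,0,0],0.06],[[0.0054,0.0224,-0.0025],[3.754,0,0],0.06],[[0.0054,0.0224,-0.0025],[3.754,0,0],0.06],[[0.0054,0.0224,-0.0025],[3.754,0,0],0.06],[[0.0054,0.0224,-0.0025],[3.754,0,0],0.06],[[0.0054,0.0224,-0.0025],[3.754,0,0],0.06]])

```text
time_s: 3.2
position: [0.4412, -0.1746, 0.2018]
tool_rot: [[0.029, 0.502, 0.864], [-1.0, 0.014, 0.026], [0.001, -0.865, 0.502]]
ft_force: [1.1, 0.0, 0.7]
grip_width: 0.0599
```

Run:
```python
from h import *
import pickle
s,d=shot('wrist','w2.png'); print(s['position'],s['q']);print(s['tool_rot'])
shot('side','sd2.png')
a=cv2.imread('pics/sd2.png')[110:310,210:510]; cv2.imwrite('pics/sd2c.png',cv2.resize(a,None,fx=2.6,fy=2.6,interpolation=2))
p=np.array([.476,-.1725,.141]); print(rows(p,Rdown(30),4))
```

```text
[ 0.4412 -0.1746  0.2018] [-48.8194   6.7155 107.7587  30.5861  49.4801  22.6262]
[[ 0.029   0.502   0.8644]
 [-0.9996  0.0137  0.0256]
 [ 0.001  -0.8648  0.5022]]
(array([-0.    ,  0.0173,  0.0004]), array([ 0.035, -0.059, -0.024]))
```

View pics/w2.png

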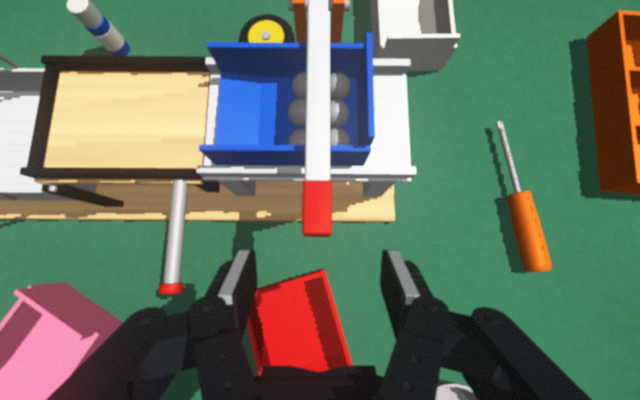

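View pics/sd2c.png

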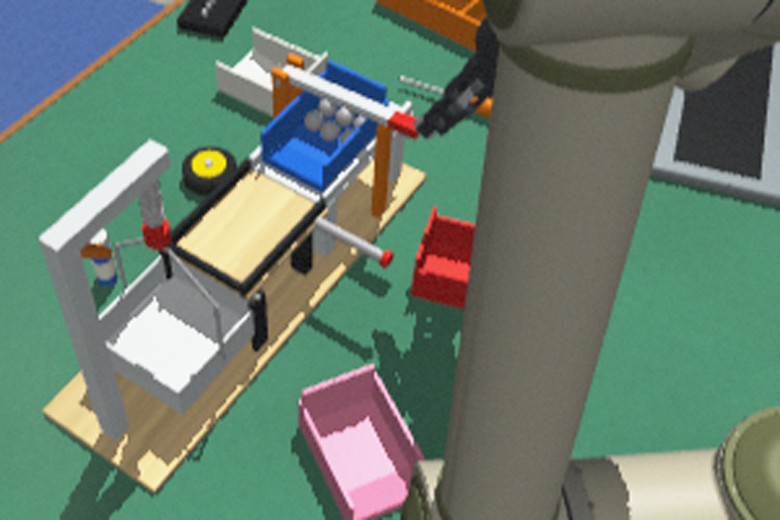

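carry_out(plan=[[[0,0.0173,0],[0,0,0],0.06],[[0,0.0173,0],[0,0,0],0.06],[[0,0.0173,0],[0,0,0],0.06],[[0,0.0173,0],[0,0,0],0.06],[[0,0,0],[0,0,0],0.06],[[0,0,0],[0,0,0],0.0],[[0,0,0],[0,0,0],0.0],[[0,0,0],[0,0,0],0.0]], force=25)

```text
time_s: 4.3
position: [0.4762, -0.1726, 0.1429]
tool_rot: [[0.031, 0.501, 0.865], [-1.0, 0.015, 0.027], [0.001, -0.865, 0.501]]
ft_force: [-0.8, 0.4, 0.3]
grip_width: 0.0174
```

Run:
```python
from h import *
s,d=shot('wrist','w3.png'); print(s['position'],s['ft_force'],s['grip_width'],s['q'])
```

```text
[ 0.4762 -0.1726  0.1429] [-0.8477  0.3536  0.3478] 0.017438392948199363 [-44.4873  15.0883 109.2523  34.8579  39.2355  19.5156]
```

View pics/w3.png

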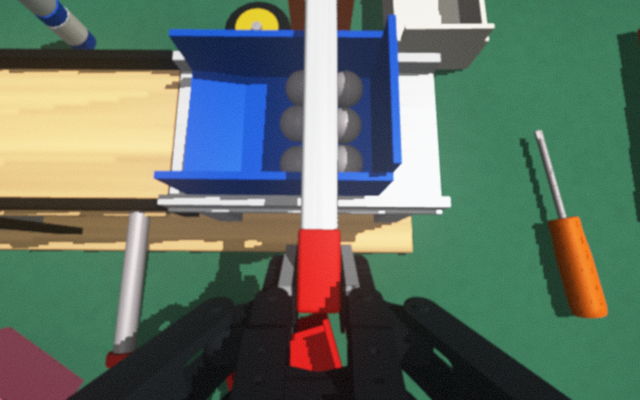

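```bash
cat > arc.py <<'E'
from h import *
from h import env
s=env.observe()
H=np.array([.622,-.1683,.160]); off=.024
p0=s['position'];R0=s['tool_rot']; g0=p0-off*R0[:,1]
ax=rigR()[:,1]
v0=g0-H; v0=v0-ax*(v0@ax)*0
import sys
th1=1.92;n=16
P=[p0];R=[R0]
for k in range(1,n+1):
    th=th1*k/n
    g=H+Rn.from_rotvec(ax*th).as_matrix()@v0
    Rk=Rn.from_rotvec(ax*np.radians(40)*k/n).as_matrix()@Rdown(30)
    P.append(g+off*Rk[:,1]);R.append(Rk)
    D=R[-2].T@R[-1]; print(k,np.round(R[-2].T@(P[-1]-P[-2]),4).tolist(),np.round(Rn.from_matrix(D).as_rotvec(degrees=True),2), P[-1])
E
python3 arc.py
```

```text
1 [-0.0, -0.0156, 0.0097] [-2.55 -0.01  0.04] [ 0.4768 -0.1725  0.1611]
2 [-0.0, -0.0147, 0.0109] [-2.5  0.  -0. ] [ 0.4797 -0.1725  0.1792]
3 [0.0, -0.0138, 0.012] [-2.5 -0.   0. ] [ 0.4847 -0.1723  0.1968]
4 [-0.0, -0.0127, 0.013] [-2.5 -0.  -0. ] [ 0.4919 -0.1721  0.2135]
5 [-0.0, -0.0116, 0.0139] [-2.5 -0.   0. ] [ 0.501  -0.1718  0.2292]
6 [0.0, -0.0104, 0.0148] [-2.5  0.  -0. ] [ 0.5119 -0.1714  0.2436]
7 [0.0, -0.0092, 0.0155] [-2.5  0.   0. ] [ 0.5245 -0.1711  0.2565]
8 [-0.0, -0.0079, 0.0162] [-2.5 -0.   0. ] [ 0.5385 -0.1706  0.2677]
9 [0.0, -0.0066, 0.0167] [-2.5  0.   0. ] [ 0.5539 -0.1701  0.2771]
10 [0.0, -0.0052, 0.0172] [-2.5  0.   0. ] [ 0.5702 -0.1696  0.2845]
11 [-0.0, -0.0038, 0.0175] [-2.5 -0.  -0. ] [ 0.5873 -0.1691  0.2899]
12 [-0.0, -0.0024, 0.0177] [-2.5  0.   0. ] [ 0.6049 -0.1685  0.293 ]
13 [0.0, -0.0009, 0.0179] [-2.5 -0.  -0. ] [ 0.6228 -0.168   0.2939]
14 [-0.0, 0.0005, 0.0179] [-2.5 -0.   0. ] [ 0.6406 -0.1674  0.2927]
15 [-0.0, 0.002, 0.0178] [-2.5  0.  -0. ] [ 0.6582 -0.1668  0.2892]
16 [0.0, 0.0034, 0.0176] [-2.5 -0.  -0. ] [ 0.6751 -0.1663  0.2835]
```

carry_out(plan=[[[0,-0.0156,0.0097],[-2.5,0,0],0.0],[[0,-0.0147,0.0109],[-2.5,0,0],0.0],[[0,-0.0138,0.012],[-2.5,0,0],0.0],[[0,-0.0127,0.013],[-2.5,0,0],0.0],[[0,0,0],[0,0,0],0.0]], force=20)

```text
time_s: 4.97
position: [0.4919, -0.1722, 0.214]
tool_rot: [[0.032, 0.342, 0.939], [-0.999, 0.009, 0.031], [0.002, -0.939, 0.343]]
ft_force: [-7.9, -3.5, 4.6]
grip_width: 0.0176
```

Run:
```python
from h import *
s,d=shot('wrist','w4.png'); print(s['position'],s['ft_force'],s['wrist_torque'],s['grip_width'],s['q'])
```

```text
[ 0.4919 -0.1722  0.214 ] [-7.9225 -3.5253  4.5837] [-0.5634  0.9828 -0.4498] 0.01764168829908364 [-38.8715  12.5602  93.948   15.0234  58.8506  43.0987]
```

View pics/w4.png

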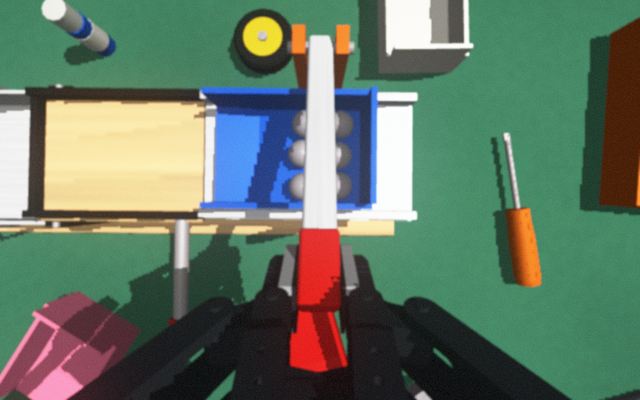

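carry_out(plan=[[[0,-0.0116,0.0139],[-2.5,0,0],0.0],[[0,-0.0104,0.0148],[-2.5,0,0],0.0],[[0,-0.0092,0.0155],[-2.5,0,0],0.0],[[0,-0.0079,0.0162],[-2.5,0,0],0.0],[[0,0,0],[0,0,0],0.0]])

```text
time_s: 5.65
position: [0.5391, -0.1712, 0.2678]
tool_rot: [[0.032, 0.176, 0.984], [-0.999, 0.003, 0.032], [0.002, -0.984, 0.176]]
ft_force: [-4.2, -4.4, 5.9]
grip_width: 0.0179
```

Run:
```python
from h import *
s,d=shot('wrist','w5.png'); print(s['position'],s['ft_force'],s['wrist_torque'],s['grip_width'],s['q'])
```

```text
[ 0.5391 -0.1712  0.2678] [-4.2498 -4.395   5.8671] [-0.7526  0.6156 -0.2735] 0.017884653088526676 [-32.1901  17.816   74.9991   5.6444  78.7616  55.2644]
```

View pics/w5.png

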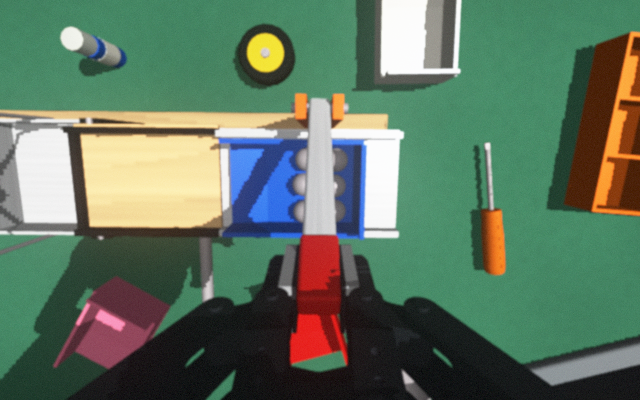

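carry_out(plan=[[[0,-0.0066,0.0167],[-2.5,0,0],0.0],[[0,-0.0052,0.0172],[-2.5,0,0],0.0],[[0,-0.0038,0.0175],[-2.5,0,0],0.0],[[0,-0.0024,0.0177],[-2.5,0,0],0.0],[[0,0,0],[0,0,0],0.0]])

```text
time_s: 6.32
position: [0.6058, -0.1697, 0.2928]
tool_rot: [[0.032, 0.003, 0.999], [-0.999, -0.002, 0.032], [0.002, -1.0, 0.003]]
ft_force: [-1.8, -6.5, 5.4]
grip_width: 0.0173
```

carry_out(plan=[[[0,-0.0009,0.0179],[-2.5,0,0],0.0],[[0,0.0005,0.0179],[-2.5,0,0],0.0],[[0,0.002,0.0178],[-2.5,0,0],0.0],[[0,0.0034,0.0176],[-2.5,0,0],0.0],[[0,0,0],[0,0,0],0.0]])

```text
time_s: 6.95
position: [0.6765, -0.168, 0.2825]
tool_rot: [[0.031, -0.17, 0.985], [-1.0, -0.007, 0.031], [0.002, -0.985, -0.17]]
ft_force: [2.1, -8.6, 5.2]
grip_width: 0.0172
```

Run:
```python
from h import *
s,d=shot('wrist','w6.png'); print(s['position'],s['ft_force'],s['wrist_torque'],s['grip_width'],s['q'])
shot('side','sd6.png')
shot('scene','sc6.png')
a=cv2.imread('pics/sd6.png')[60:310,210:510]; cv2.imwrite('pics/sd6c.png',cv2.resize(a,None,fx=2.3,fy=2.3,interpolation=2))
a=cv2.imread('pics/sc6.png')[60:290,140:440]; cv2.imwrite('pics/sc6c.png',cv2.resize(a,None,fx=2.6,fy=2.6,interpolation=2))
```

```text
[ 0.6765 -0.168   0.2825] [ 2.1164 -8.5575  5.1522] [-1.0684 -0.1839  0.0155] 0.01720428228093951 [-22.1392  42.7082  29.1366  -4.5508 116.9989  64.3172]
```

View pics/sc6c.png

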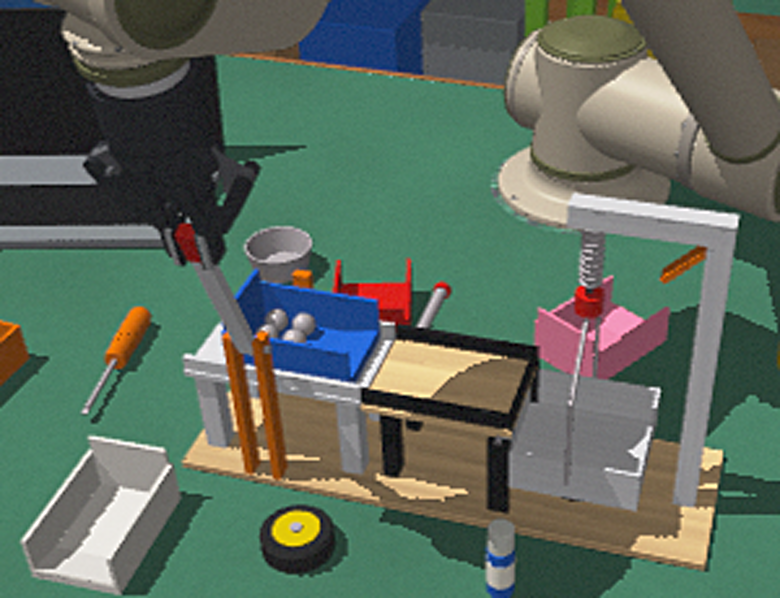

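View pics/sd6c.png

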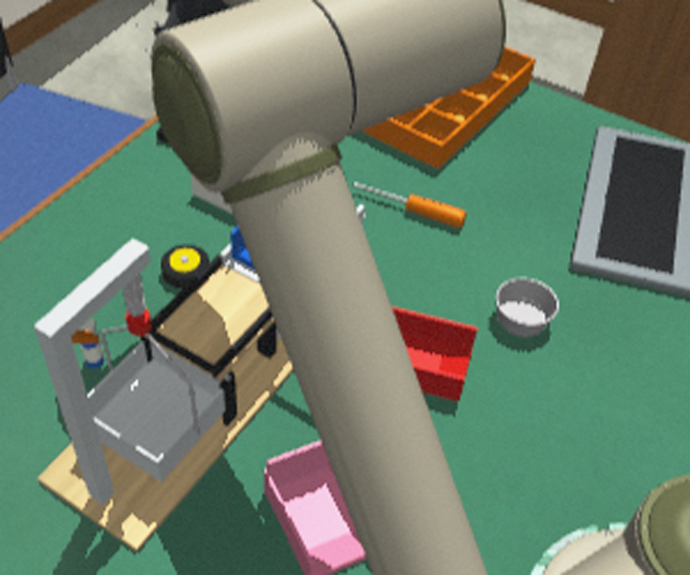

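carry_out(plan=[[[0,0.0034,0.012],[-1.5,0,0],0.0],[[0,0,0],[0,0,0],0.0]])

```text
time_s: 7.35
position: [0.6848, -0.1679, 0.2786]
tool_rot: [[0.029, -0.201, 0.979], [-1.0, -0.007, 0.028], [0.001, -0.979, -0.202]]
ft_force: [-13.9, -7.2, 9.1]
grip_width: 0.0172
```

Run:
```python
from h import *
s=env.observe(); print(s['position'],s['ft_force'],s['wrist_torque'],s['grip_width'],s['q'])
```

```text
[ 0.6848 -0.1679  0.2786] [-13.8956  -7.1905   9.0965] [-0.9926  2.1643  0.0683] 0.01721945562224407 [-21.6565  45.1819  24.9819  -5.3733 120.4008  64.3929]
```

carry_out(plan=[[[0,0,0],[0,0,0],0.06],[[0,0,0],[0,0,0],0.06],[[0,-0.0196,-0.004],[0,0,0],0.06],[[0,-0.0294,-0.006],[0,0,0],0.06],[[0,-0.0294,-0.006],[0,0,0],0.06],[[0,-0.0294,-0.006],[0,0,0],0.06],[[0,0,-0.03],[0,0,0],0.06]])

```text
time_s: 8.22
position: [0.6354, -0.1617, 0.3792]
tool_rot: [[0.034, -0.184, 0.982], [-0.999, -0.01, 0.032], [0.004, -0.983, -0.184]]
ft_force: [1.2, 0.2, 0.2]
grip_width: 0.0603
```

Run:
```python
from h import *
s,d=shot('scene','sc7.png'); print(s['position'],s['ft_force'],s['q'])
a=cv2.imread('pics/sc7.png')[60:290,140:440]; cv2.imwrite('pics/sc7c.png',cv2.resize(a,None,fx=2.6,fy=2.6,interpolation=2))
Rp=Rn.from_euler('z',90,degrees=True).as_matrix()@Rdown(0)
for n in (10,12): print(rows([.555,-.262,.29],Rp,n))
```

```text
[ 0.6354 -0.1617  0.3792] [1.2055 0.1588 0.2261] [-22.7555  38.5718  22.0569  -5.9426 128.7751  62.0007]
(array([ 0.003 ,  0.0104, -0.0128]), array([ 0.861, -8.968, -0.826]))
(array([ 0.0023,  0.0086, -0.0107]), array([ 0.717, -7.473, -0.688]))
```

View pics/sc7c.png

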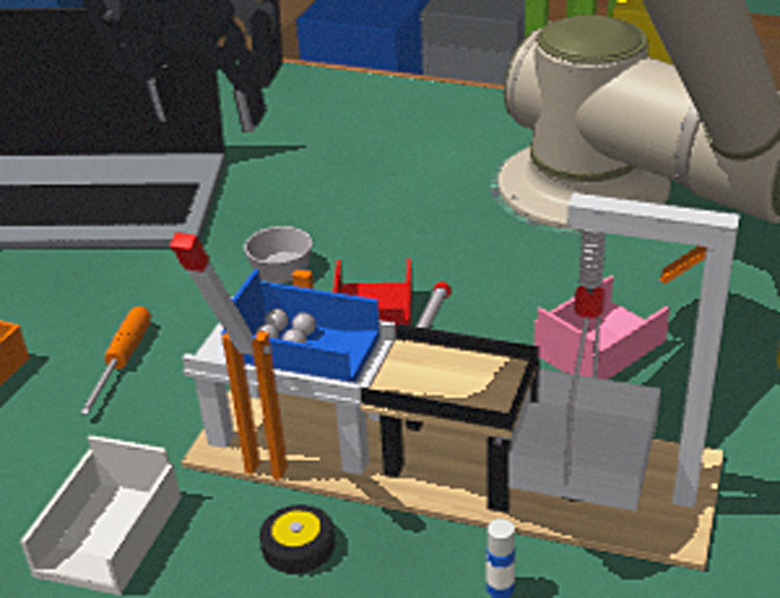

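Run:
```python
from h import *
Rp=Rn.from_euler('z',90,degrees=True).as_matrix()@Rdown(0)
print(rows([.553,-.262,.36],Rp,10))
```

```text
(array([ 0.0025,  0.0034, -0.0137]), array([ 0.861, -8.968, -0.826]))
```

carry_out(plan=[[[0.0025,0.0034,-0.0137],[0.86,-8.97,-0.83],0.06],[[0.0025,0.0034,-0.0137],[0.86,-8.97,-0.83],0.02],[[0.0025,0.0034,-0.0137],[0.86,-8.97,-0.83],0.02],[[0.0025,0.0034,-0.0137],[0.86,-8.97,-0.83],0.02],[[0.0025,0.0034,-0.0137],[0.86,-8.97,-0.83],0.02],[[0.0025,0.0034,-0.0137],[0.86,-8.97,-0.83],0.02],[[0.0025,0.0034,-0.0137],[0.86,-8.97,-0.83],0.02],[[0.0025,0.0034,-0.0137],[0.86,-8.97,-0.83],0.02]])

```text
time_s: 9.28
position: [0.5571, -0.2347, 0.3652]
tool_rot: [[0.962, -0.031, 0.272], [-0.273, -0.026, 0.962], [-0.022, -0.999, -0.034]]
ft_force: [0.7, 0.6, 0.4]
grip_width: 0.0202
```

carry_out(plan=[[[0.0025,0.0034,-0.0137],[0.86,-8.97,-0.83],0.02],[[0.0025,0.0034,-0.0137],[0.86,-8.97,-0.83],0.02],[[0,0,0],[0,0,0],0.02]])

```text
time_s: 9.65
position: [0.5563, -0.2632, 0.3583]
tool_rot: [[1.0, -0.0, -0.029], [0.029, -0.0, 1.0], [-0.0, -1.0, -0.0]]
ft_force: [0.1, -0.1, 0.8]
grip_width: 0.0199
```

Run:
```python
from h import *
import pickle
s,d=shot('wrist','w8.png'); print(s['position'],s['ft_force'],s['q']);print(s['tool_rot'])
pickle.dump((s,d),open('w8.pkl','wb'))
```

```text
[ 0.5563 -0.2632  0.3583] [ 0.147  -0.1001  0.7909] [-36.3195  26.3739  46.5617  -0.0132 107.0744 -37.9884]
[[ 0.9996 -0.0003 -0.0291]
 [ 0.0291 -0.0001  0.9996]
 [-0.0003 -1.     -0.0001]]
```

View pics/w8.png

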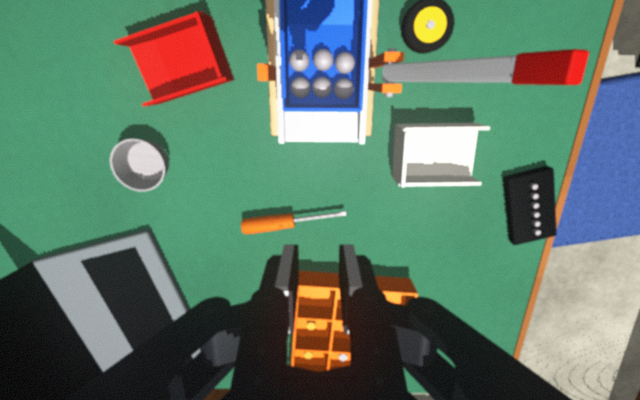

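Run:
```python
from h import *
import pickle
s,d=pickle.load(open('w8.pkl','rb'))
for n,px,z in [('rearL',(284,108),.167),('rearR',(364,108),.167),('chanL',(280,141),.119),('chanR',(366,143),.119)]:
    p=watz(s,d,px,z); print(n,p,torig(p))
print(rows([.558,-.262,.21],s['tool_rot'],6)); print(rows([.558,-.262,.122],s['tool_rot'],4,p0=[.558,-.262,.21]))
```

```text
rearL [ 0.5213 -0.2058  0.167 ] [-0.0381 -0.2017  0.167 ]
rearR [ 0.6007 -0.2035  0.167 ] [ 0.0414 -0.2019  0.167 ]
chanL [ 0.5116 -0.2474  0.119 ] [-0.049 -0.243  0.119]
chanR [ 0.6127 -0.2468  0.119 ] [ 0.052  -0.2455  0.119 ]
(array([0.0003, 0.0248, 0.0001]), array([ 0.003, -0.009,  0.002]))
(array([0.   , 0.022, 0.   ]), array([ 0.004, -0.014,  0.003]))
```

carry_out(plan=[[[0.005,0.03,0],[0,0,0],0.02],[[0,0.04,0],[0,0,0],0.02],[[0,0.04,0],[0,0,0],0.02],[[0,0.04,0],[0,0,0],0.02],[[0,0.04,0],[0,0,0],0.02],[[0,0.03,0],[0,0,0],0.02],[[0,0.016,0],[0,0,0],0.02],[[0,0,0],[0,0,0],0.02]])

```text
time_s: 10.7
position: [0.5618, -0.262, 0.1223]
tool_rot: [[1.0, -0.001, -0.031], [0.031, 0.0, 1.0], [-0.001, -1.0, 0.0]]
ft_force: [0.2, 0.1, 0.0]
grip_width: 0.02
```

carry_out(plan=[[[0,0,0.012],[0,0,0],0.02],[[0,0,0.012],[0,0,0],0.02],[[0,0,0.008],[0,0,0],0.02],[[0,0,0.008],[0,0,0],0.02],[[0,0,0.008],[0,0,0],0.02],[[0,0,0.008],[0,0,0],0.02],[[0,0,0.008],[0,0,0],0.02]])

```text
time_s: 11.58
position: [0.5599, -0.1986, 0.1227]
tool_rot: [[1.0, 0.001, -0.031], [0.031, -0.001, 1.0], [0.0, -1.0, -0.001]]
ft_force: [0.3, -5.5, 2.1]
grip_width: 0.0203
```

Run:
```python
from h import *
import pickle
s,d=shot('wrist','w9.png'); print(s['position'],s['ft_force'],s['q'])
shot('side','sd9.png')
a=cv2.imread('pics/sd9.png')[60:310,210:510]; cv2.imwrite('pics/sd9c.png',cv2.resize(a,None,fx=2.3,fy=2.3,interpolation=2))
```

```text
[ 0.5599 -0.1986  0.1227] [ 0.3406 -5.5192  2.0508] [-30.9154  31.5584  76.6727  -0.048   71.7057 -32.6946]
```

View pics/w9.png

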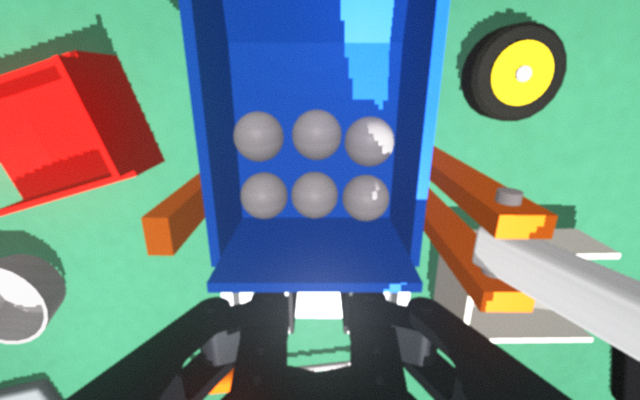

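View pics/sd9c.png

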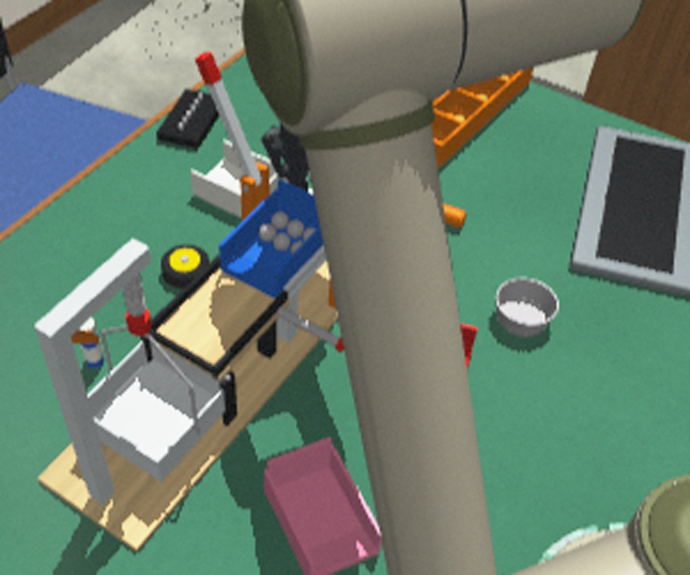

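carry_out(plan=[[[0,0,0.008],[0,0,0],0.02],[[0,0,0.009],[0,0,0],0.02],[[0,0,0.009],[0,0,0],0.02],[[0,0,0.009],[0,0,0],0.02],[[0,0,0.009],[0,0,0],0.02],[[0,0,0.009],[0,0,0],0.02],[[0,0,0.009],[0,0,0],0.02],[[0,0,0.009],[0,0,0],0.02]])

```text
time_s: 12.68
position: [0.5572, -0.1267, 0.1221]
tool_rot: [[0.999, -0.001, -0.032], [0.032, 0.0, 0.999], [-0.001, -1.0, 0.0]]
ft_force: [0.3, -2.4, -0.6]
grip_width: 0.0198
```

carry_out(plan=[[[0,0,0.008],[0,0,0],0.02],[[0,0,0.007],[0,0,0],0.02],[[0,0,0.006],[0,0,0],0.02],[[0,0,0.005],[0,0,0],0.02],[[0,0,0.005],[0,0,0],0.02]])

```text
time_s: 13.3
position: [0.5565, -0.0964, 0.1224]
tool_rot: [[1.0, -0.0, -0.031], [0.031, -0.0, 1.0], [-0.0, -1.0, -0.0]]
ft_force: [-0.4, -2.4, -0.9]
grip_width: 0.0196
```

Run:
```python
from h import *
import pickle
s,d=shot('wrist','w10.png'); print(s['position'],s['ft_force'],s['q'])
shot('scene','sc10.png')
a=cv2.imread('pics/sc10.png')[110:290,190:440]; cv2.imwrite('pics/sc10c.png',cv2.resize(a,None,fx=3.1,fy=3.1,interpolation=2))
```

```text
[ 0.5565 -0.0964  0.1224] [-0.4389 -2.4007 -0.8741] [-21.8229  29.0017  81.6255  -0.0244  69.3739 -23.6168]
```

View pics/w10.png

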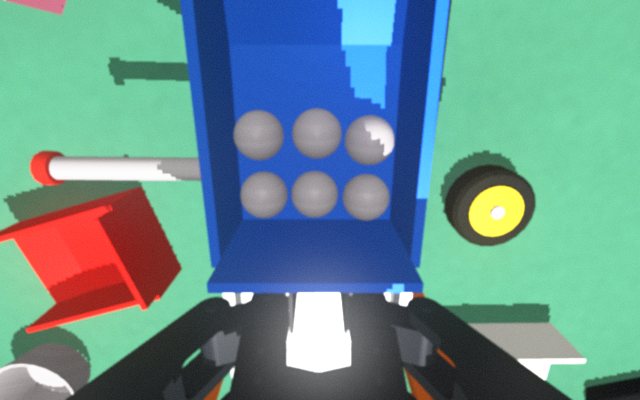

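View pics/sc10c.png

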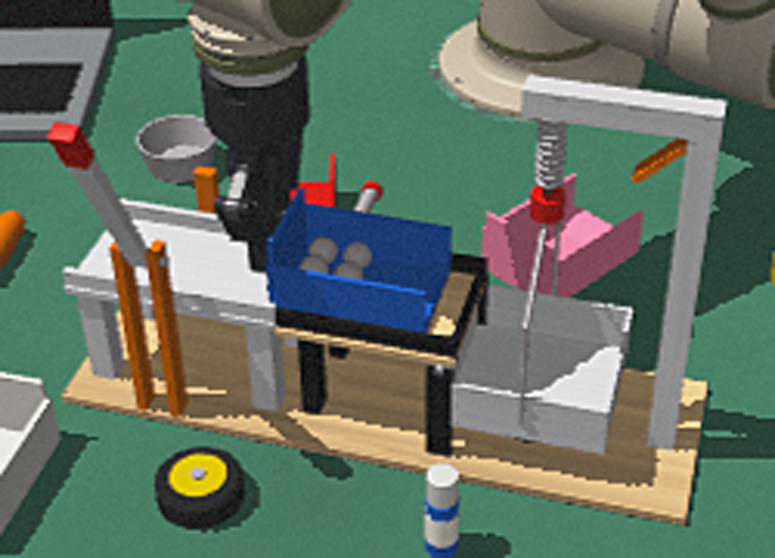

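carry_out(plan=[[[0,0,0.004],[0,0,0],0.02],[[0,0,0.004],[0,0,0],0.02],[[0,0,0.004],[0,0,0],0.02],[[0,0,0.003],[0,0,0],0.02]])

```text
time_s: 13.9
position: [0.556, -0.0814, 0.1224]
tool_rot: [[0.999, -0.0, -0.032], [0.032, -0.0, 0.999], [-0.0, -1.0, -0.0]]
ft_force: [0.4, -2.6, 0.4]
grip_width: 0.0199
```

carry_out(plan=[[[0,0,0.002],[0,0,0],0.02],[[0,0,0.002],[0,0,0],0.02]])

```text
time_s: 14.15
position: [0.5559, -0.0776, 0.1224]
tool_rot: [[1.0, -0.0, -0.032], [0.032, -0.0, 1.0], [-0.0, -1.0, -0.0]]
ft_force: [0.4, -2.9, -0.4]
grip_width: 0.0201
```

carry_out(plan=[[[0,0,0.002],[0,0,0],0.02],[[0,0,0.002],[0,0,0],0.02]])

```text
time_s: 14.4
position: [0.5559, -0.0749, 0.1228]
tool_rot: [[1.0, 0.0, -0.032], [0.032, -0.003, 0.999], [0.0, -1.0, -0.003]]
ft_force: [-3.6, -15.0, 4.8]
grip_width: 0.02
```

Run:
```python
from h import *
import pickle
s,d=shot('scene','sc11.png'); print(s['position'],s['ft_force'],s['q'])
a=cv2.imread('pics/sc11.png')[150:270,230:390]; cv2.imwrite('pics/sc11c.png',cv2.resize(a,None,fx=4.8,fy=4.8,interpolation=2))
```

```text
[ 0.5559 -0.0749  0.1228] [ -3.599  -15.0451   4.8037] [-19.686   28.6162  82.2693  -0.1878  69.0366 -21.4272]
```

View pics/sc11c.png

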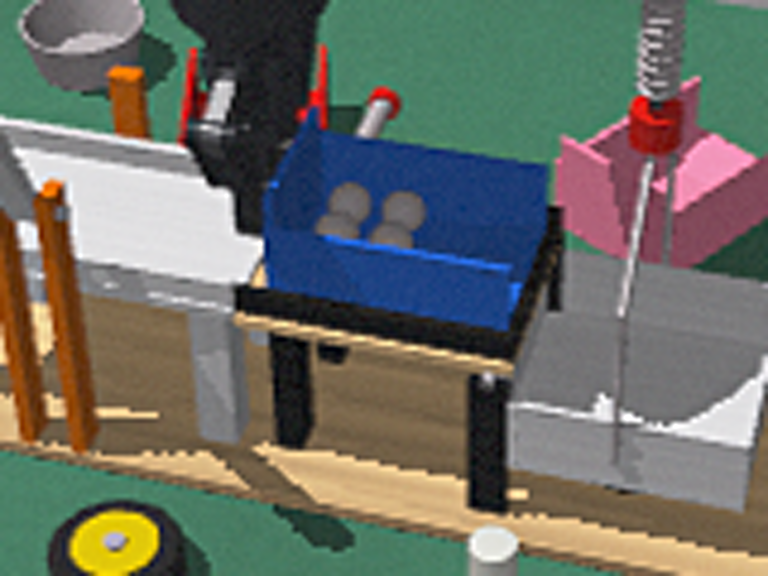

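carry_out(plan=[[[0,0,-0.01],[0,0,0],0.02],[[0,0,-0.03],[0,0,0],0.02],[[0,-0.04,0],[0,0,0],0.02],[[0,-0.06,0],[0,0,0],0.03],[[-0.02,-0.03,0],[0,0,0],0.05],[[0,0,0],[0,0,0],0.05]])

```text
time_s: 15.2
position: [0.537, -0.1142, 0.2547]
tool_rot: [[0.999, 0.004, -0.031], [0.032, -0.001, 1.0], [0.004, -1.0, -0.001]]
ft_force: [0.2, -0.1, 0.1]
grip_width: 0.05
```

Run:
```python
from h import *
s=env.observe(); print(s['position'],s['ft_force'])
print(rows([.4445,-.058,.19],Rdown(0),10))
```

```text
[ 0.537  -0.1142  0.2547] [ 0.1546 -0.0732  0.0972]
(array([-0.0119,  0.0064, -0.0016]), array([-0.011,  9.001,  0.024]))
```

carry_out(plan=[[[-0.0119,0,-0.0016],[0,9,0],0.05],[[-0.0119,0,-0.0016],[0,9,0],0.05],[[-0.0119,0,-0.0016],[0,9,0],0.05],[[-0.0119,0,-0.0016],[0,9,0],0.05],[[-0.0119,0,-0.0016],[0,9,0],0.05],[[-0.0119,0,-0.0016],[0,9,0],0.05],[[-0.0119,0,-0.0016],[0,9,0],0.05],[[-0.0119,0,-0.0016],[0,9,0],0.05]])

```text
time_s: 16.2
position: [0.4533, -0.0799, 0.2509]
tool_rot: [[0.334, -0.003, 0.943], [-0.943, 0.002, 0.334], [-0.002, -1.0, -0.002]]
ft_force: [-0.2, -0.4, -0.9]
grip_width: 0.05
```

carry_out(plan=[[[-0.0119,0,-0.0016],[0,9,0],0.05],[[-0.0119,0,-0.0016],[0,9,0],0.05],[[0,0.03,0],[0,0,0],0.05],[[0,0,0],[0,0,0],0.05]])

```text
time_s: 16.7
position: [0.4434, -0.0578, 0.2201]
tool_rot: [[0.032, -0.006, 0.999], [-0.999, 0.003, 0.032], [-0.003, -1.0, -0.006]]
ft_force: [0.6, -0.5, 0.5]
grip_width: 0.0502
```

Run:
```python
from h import *
s,d=shot('wrist','w12.png'); print(s['position'],s['q']); print(s['tool_rot'])
f=200/np.tan(np.radians(d['vfov'])/2)
for px in [(264,200)]: print(watz(s,d,px,.1))
import pickle; pickle.dump((s,d),open('w12.pkl','wb'))
```

```text
[ 0.4434 -0.0578  0.2201] [-22.6625  12.1825  90.5003   0.0083  77.6701  65.5037]
[[ 0.032  -0.0056  0.9995]
 [-0.9995  0.0025  0.032 ]
 [-0.0027 -1.     -0.0055]]
[ 0.4294 -0.0116  0.1   ]
```

View pics/w12.png

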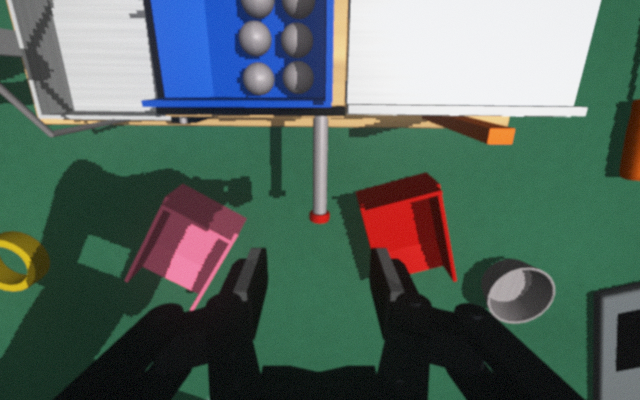

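Run:
```python
from h import *
import pickle
s,d=pickle.load(open('w12.pkl','rb'))
k=watz(s,d,(319.5,218),.1); print(k, watz(s,d,(320,118),.1)); 
g=k+rigR()@[.03,0,0]; print(g)
print(rows([g[0],g[1],.078],Rdown(0),6))
```

```text
[ 0.4142 -0.0598  0.1   ] [ 0.4999 -0.0573  0.1   ]
[ 0.4441 -0.0589  0.1   ]
(array([0.0001, 0.0239, 0.0001]), array([ 0.029,  0.004, -0.014]))
```

carry_out(plan=[[[0.001,0.024,0],[0.2,0,0],0.05],[[0,0.024,0],[0,0,0],0.05],[[0,0.024,0],[0,0,0],0.05],[[0,0.024,0],[0,0,0],0.05],[[0,0.024,0],[0,0,0],0.05],[[0,0.022,0],[0,0,0],0.05],[[0,0,0],[0,0,0],0.0],[[0,0,0],[0,0,0],0.0]], force=30)

```text
time_s: 17.75
position: [0.4455, -0.0597, 0.0813]
tool_rot: [[0.032, 0.005, 0.999], [-1.0, -0.001, 0.032], [0.001, -1.0, 0.005]]
ft_force: [0.6, 5.1, 0.3]
grip_width: 0.0143
```

Run:
```python
from h import *
s,d=shot('wrist','w13.png'); print(s['position'],s['q'],s['ft_force'],s['grip_width'])
```

```text
[ 0.4455 -0.0597  0.0813] [-22.8331  22.5863 102.8169   0.0902  54.3359  65.3076] [0.6348 5.0908 0.3179] 0.014311729053375636
```

View pics/w13.png

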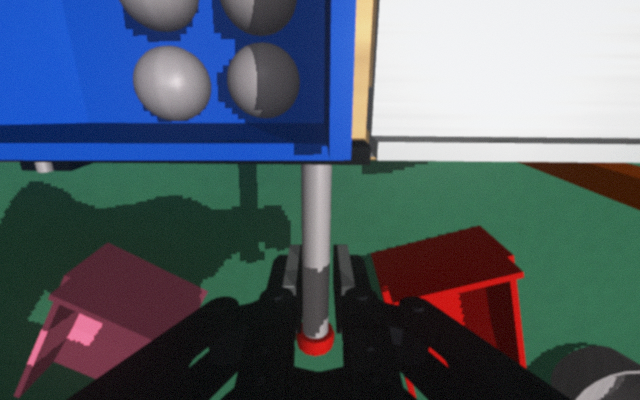

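Run:
```python
import numpy as np
th=[0,.05,.1,.15,.2]+list(np.arange(.225,.85,.025))
p=.0455
for i,(a,b) in enumerate(zip(th,th[1:])):
    print(i+1,round(b,3),round(-.11*(np.cos(a+p)-np.cos(b+p)),4),round(-.11*(np.sin(b+p)-np.sin(a+p)),4))
```

```text
1 0.05 -0.0004 -0.0055
2 0.1 -0.0007 -0.0055
3 0.15 -0.0009 -0.0054
4 0.2 -0.0012 -0.0054
5 0.225 -0.0007 -0.0027
6 0.25 -0.0008 -0.0026
7 0.275 -0.0008 -0.0026
8 0.3 -0.0009 -0.0026
9 0.325 -0.001 -0.0026
10 0.35 -0.001 -0.0026
11 0.375 -0.0011 -0.0025
12 0.4 -0.0012 -0.0025
13 0.425 -0.0012 -0.0025
14 0.45 -0.0013 -0.0024
15 0.475 -0.0013 -0.0024
16 0.5 -0.0014 -0.0024
17 0.525 -0.0015 -0.0023
18 0.55 -0.0015 -0.0023
19 0.575 -0.0016 -0.0023
20 0.6 -0.0016 -0.0022
21 0.625 -0.0017 -0.0022
22 0.65 -0.0017 -0.0021
23 0.675 -0.0018 -0.0021
24 0.7 -0.0018 -0.002
25 0.725 -0.0019 -0.002
26 0.75 -0.0019 -0.0019
27 0.775 -0.002 -0.0019
28 0.8 -0.002 -0.0018
29 0.825 -0.0021 -0.0018
```

carry_out(plan=[[[0,0,0],[0,0,0],0.0],[[0,0,0],[0,0,0],0.0]])

```text
time_s: 18.05
position: [0.4454, -0.0584, 0.0814]
tool_rot: [[0.031, 0.005, 1.0], [-1.0, 0.002, 0.031], [-0.001, -1.0, 0.006]]
ft_force: [2.5, 8.4, -0.8]
grip_width: 0.0114
```

carry_out(plan=[[[-0.0004,-0.0055,0],[0,0,0],0.0],[[-0.0007,-0.0055,0],[0,0,0],0.0],[[-0.0009,-0.0054,0],[0,0,0],0.0],[[-0.0012,-0.0054,0],[0,0,0],0.0],[[-0.0007,-0.0027,0],[0,0,0],0.0],[[-0.0008,-0.0026,0],[0,0,0],0.0]])

```text
time_s: 18.8
position: [0.4452, -0.0542, 0.1083]
tool_rot: [[0.031, 0.005, 0.999], [-1.0, 0.001, 0.031], [-0.0, -1.0, 0.005]]
ft_force: [3.4, 4.8, -5.9]
grip_width: 0.011
```

Run:
```python
from h import *
s,d=shot('scene','sc14.png'); print(s['position'],s['ft_force'],s['grip_width'],s['wrist_torque'])
a=cv2.imread('pics/sc14.png')[130:270,220:400]; cv2.imwrite('pics/sc14c.png',cv2.resize(a,None,fx=4,fy=4,interpolation=2))
```

```text
[ 0.4452 -0.0542  0.1083] [ 3.4233  4.7794 -5.94  ] 0.011039780972731884 [ 0.427  -0.5746 -0.0268]
```

View pics/sc14c.png

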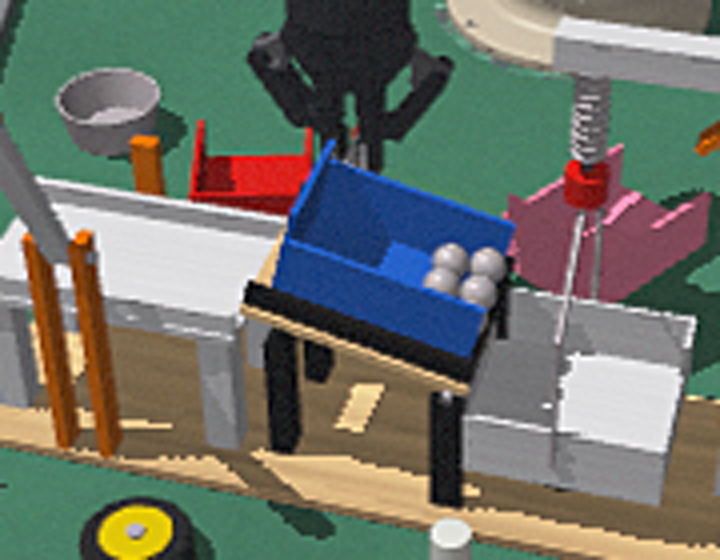

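Cradle tilted about 0.25 rad; the balls have rolled to the ramp. Continuing slowly.

carry_out(plan=[[[-0.0008,-0.0026,0],[0,0,0],0.0],[[-0.0009,-0.0026,0],[0,0,0],0.0],[[-0.001,-0.0026,0],[0,0,0],0.0],[[-0.001,-0.0026,0],[0,0,0],0.0],[[-0.0011,-0.0025,0],[0,0,0],0.0],[[-0.0012,-0.0025,0],[0,0,0],0.0],[[-0.0012,-0.0025,0],[0,0,0],0.0],[[-0.0013,-0.0024,0],[0,0,0],0.0]])

```text
time_s: 19.85
position: [0.445, -0.0466, 0.1285]
tool_rot: [[0.032, 0.006, 0.999], [-1.0, -0.001, 0.032], [0.001, -1.0, 0.006]]
ft_force: [5.5, 0.3, -3.8]
grip_width: 0.0108
```

carry_out(plan=[[[-0.0013,-0.0024,0],[0,0,0],0.0],[[-0.0014,-0.0024,0],[0,0,0],0.0],[[-0.0015,-0.0023,0],[0,0,0],0.0],[[-0.0015,-0.0023,0],[0,0,0],0.0],[[-0.0016,-0.0023,0],[0,0,0],0.0],[[-0.0016,-0.0022,0],[0,0,0],0.0],[[-0.0017,-0.0022,0],[0,0,0],0.0],[[-0.0017,-0.0021,0],[0,0,0],0.0]])

```text
time_s: 20.85
position: [0.4447, -0.0354, 0.1472]
tool_rot: [[0.032, 0.006, 0.999], [-0.999, -0.004, 0.032], [0.004, -1.0, 0.006]]
ft_force: [3.8, -6.6, -1.1]
grip_width: 0.0109
```

Run:
```python
from h import *
s,d=shot('scene','sc15.png'); print(s['position'],s['ft_force'],s['grip_width'],s['wrist_torque'])
a=cv2.imread('pics/sc15.png')[130:270,220:400]; cv2.imwrite('pics/sc15c.png',cv2.resize(a,None,fx=4,fy=4,interpolation=2))
```

```text
[ 0.4447 -0.0354  0.1472] [ 3.8086 -6.6214 -1.0941] 0.010898224904102369 [-1.2751 -0.5115 -0.0948]
```

View pics/sc15c.png

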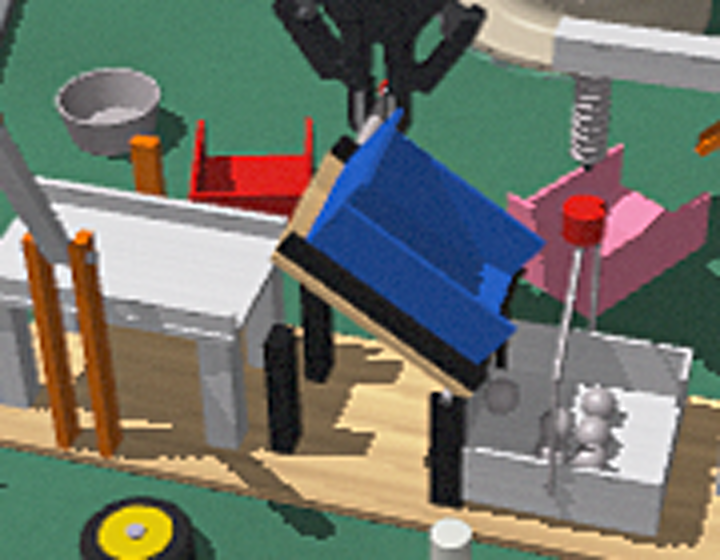

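carry_out(plan=[[[-0.0018,-0.0021,0],[0,0,0],0.0],[[-0.0018,-0.002,0],[0,0,0],0.0],[[-0.0019,-0.002,0],[0,0,0],0.0],[[-0.0019,-0.0019,0],[0,0,0],0.0],[[-0.002,-0.0019,0],[0,0,0],0.0],[[-0.002,-0.0018,0],[0,0,0],0.0],[[0,0,0],[0,0,0],0.0],[[0,0,0],[0,0,0],0.0]])

```text
time_s: 21.9
position: [0.4445, -0.0249, 0.1596]
tool_rot: [[0.032, 0.007, 0.999], [-0.999, -0.006, 0.032], [0.006, -1.0, 0.007]]
ft_force: [-0.2, -9.8, 6.6]
grip_width: 0.0109
```

carry_out(plan=[[[0,0,0],[0,0,0],0.0],[[0,0,0],[0,0,0],0.0],[[0,0,0],[0,0,0],0.0],[[0,0,0],[0,0,0],0.0]])

```text
time_s: 22.4
position: [0.4445, -0.0249, 0.1596]
tool_rot: [[0.032, 0.007, 0.999], [-0.999, -0.006, 0.032], [0.006, -1.0, 0.007]]
ft_force: [1.0, -11.0, 6.6]
grip_width: 0.0108
```

Run:
```python
from h import *
s,d=shot('scene','sc16.png'); print(s['position'],s['ft_force'],s['grip_width'],s['wrist_torque'])
shot('side','sd16.png'); shot('wrist','w16.png')
a=cv2.imread('pics/sc16.png')[130:270,220:400]; cv2.imwrite('pics/sc16c.png',cv2.resize(a,None,fx=4,fy=4,interpolation=2))
a=cv2.imread('pics/sd16.png')[150:310,210:390]; cv2.imwrite('pics/sd16c.png',cv2.resize(a,None,fx=3.7,fy=3.7,interpolation=2))
```

```text
[ 0.4445 -0.0249  0.1596] [  0.9959 -11.0299   6.5923] 0.010781733020345668 [-1.8982 -0.0625 -0.1127]
```

View pics/sc16c.png

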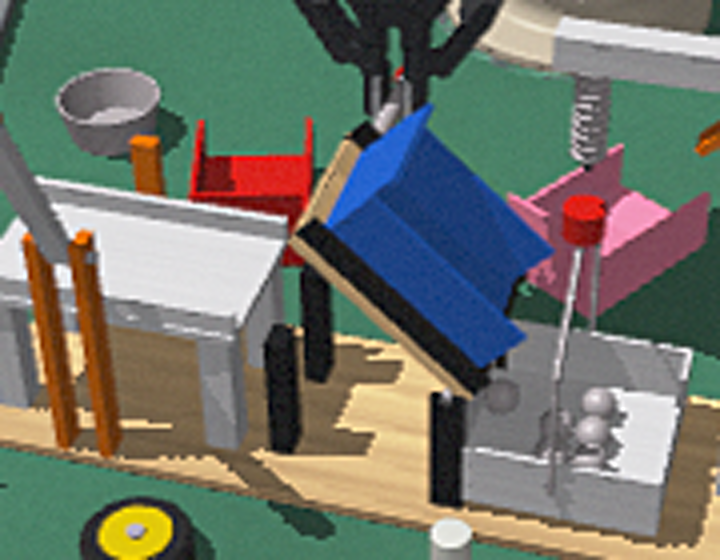

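View pics/sd16c.png

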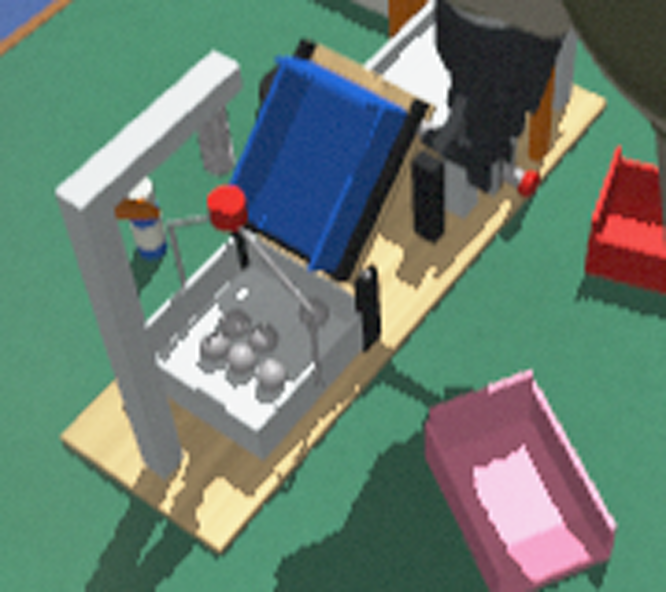

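View pics/w16.png

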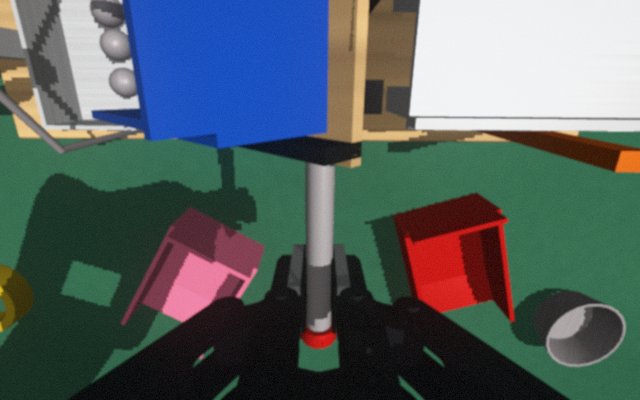

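carry_out(plan=[[[0.004,0.0037,0],[0,0,0],0.0],[[0.0038,0.0039,0],[0,0,0],0.0],[[0.0036,0.0041,0],[0,0,0],0.0],[[0.0034,0.0043,0],[0,0,0],0.0],[[0.0032,0.0045,0],[0,0,0],0.0],[[0.003,0.0046,0],[0,0,0],0.0],[[0.0027,0.0048,0],[0,0,0],0.0],[[0.0025,0.0049,0],[0,0,0],0.0]])

```text
time_s: 23.55
position: [0.445, -0.0491, 0.1232]
tool_rot: [[0.031, 0.005, 0.999], [-1.0, -0.001, 0.031], [0.001, -1.0, 0.005]]
ft_force: [4.6, -0.8, 1.7]
grip_width: 0.0107
```

carry_out(plan=[[[0.0023,0.005,0],[0,0,0],0.0],[[0.002,0.0052,0],[0,0,0],0.0],[[0.0017,0.0052,0],[0,0,0],0.0],[[0.0015,0.0053,0],[0,0,0],0.0],[[0.0012,0.0054,0],[0,0,0],0.0],[[0.0009,0.0054,0],[0,0,0],0.0],[[0.0007,0.0055,0],[0,0,0],0.0],[[0,0,0],[0,0,0],0.0]])

```text
time_s: 24.55
position: [0.445, -0.0583, 0.0856]
tool_rot: [[0.031, 0.004, 1.0], [-1.0, 0.002, 0.031], [-0.002, -1.0, 0.004]]
ft_force: [5.3, 5.2, -0.5]
grip_width: 0.0107
```

Run:
```python
from h import *
s,d=shot('scene','sc17.png'); print(s['position'],s['ft_force'],s['grip_width'],s['wrist_torque'])
shot('wrist','w17.png')
a=cv2.imread('pics/sc17.png')[130:270,220:400]; cv2.imwrite('pics/sc17c.png',cv2.resize(a,None,fx=4,fy=4,interpolation=2))
```

```text
[ 0.445  -0.0583  0.0856] [ 5.2601  5.2473 -0.5475] 0.01066348528691116 [ 0.8975 -0.9252 -0.08  ]
```

View pics/sc17c.png

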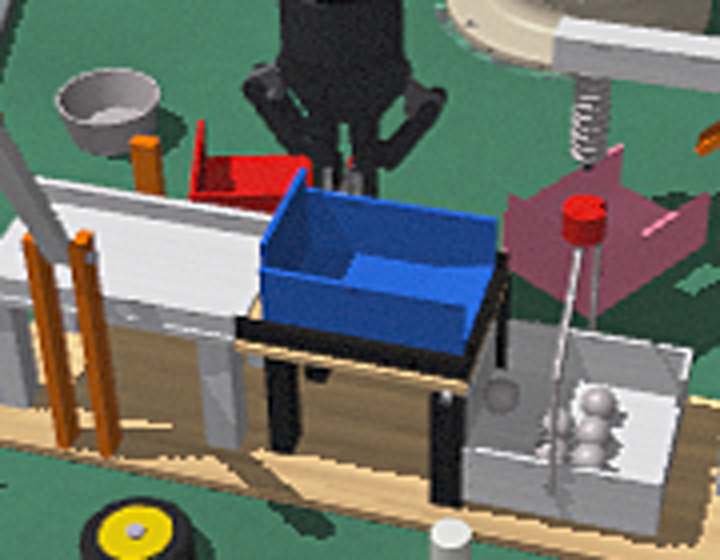

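carry_out(plan=[[[0.0003,0.004,0],[0,0,0],0.0],[[0,0,0],[0,0,0],0.0],[[0,0,0],[0,0,0],0.05],[[0,0,0],[0,0,0],0.05],[[0,0,0],[0,0,0],0.05],[[0,-0.015,0],[0,0,0],0.05],[[0,-0.03,0],[0,0,0],0.05],[[0,-0.05,0],[0,0,0],0.05]])

```text
time_s: 25.65
position: [0.4435, -0.0591, 0.1768]
tool_rot: [[0.031, -0.001, 1.0], [-1.0, 0.001, 0.031], [-0.001, -1.0, -0.001]]
ft_force: [0.9, -0.4, 0.5]
grip_width: 0.0498
```

carry_out(plan=[[[0,-0.06,0],[0,0,0],0.05],[[0,-0.06,-0.02],[0,0,0],0.05],[[0,-0.01,-0.05],[0,0,0],0.05],[[0.02,0,-0.05],[0,0,0],0.05],[[0,0,0],[0,0,0],0.05],[[0,0,0],[0,0,0],0.05],[[0,0,0],[0,0,0],0.05]])

```text
time_s: 26.52
position: [0.3256, -0.0829, 0.3055]
tool_rot: [[0.033, 0.003, 0.999], [-0.999, 0.0, 0.033], [-0.0, -1.0, 0.003]]
ft_force: [0.8, 0.0, -0.0]
grip_width: 0.05
```

Run:
```python
from h import *
s,d=shot('scene','sc18.png'); print(s['time_s'],s['position'],s['ft_force'],s['grip_width'])
shot('wrist','w18.png'); shot('side','sd18.png')
a=cv2.imread('pics/sc18.png')[100:290,140:440]; cv2.imwrite('pics/sc18c.png',cv2.resize(a,None,fx=2.66,fy=2.66,interpolation=2))
a=cv2.imread('pics/sd18.png')[110:310,210:430]; cv2.imwrite('pics/sd18c.png',cv2.resize(a,None,fx=3,fy=3,interpolation=2))
```

```text
26.525 [ 0.3256 -0.0829  0.3055] [ 0.8434  0.0406 -0.0016] 0.049994447364740784
```

View pics/sc18c.png

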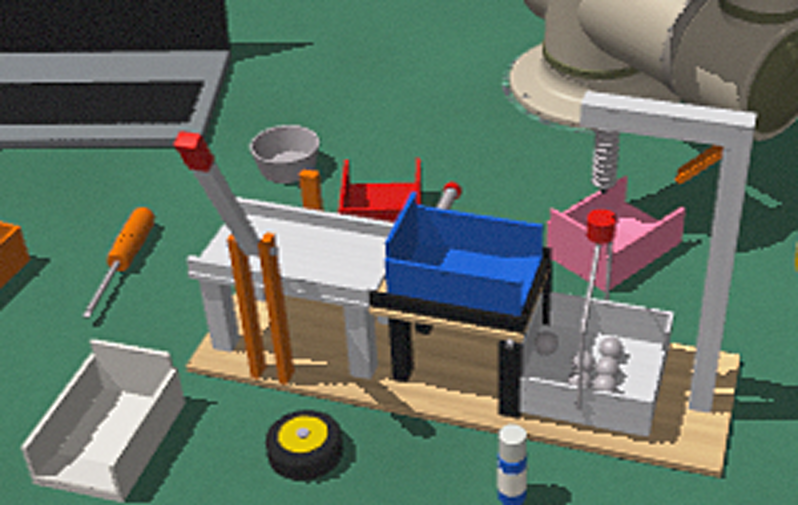

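View pics/sd18c.png

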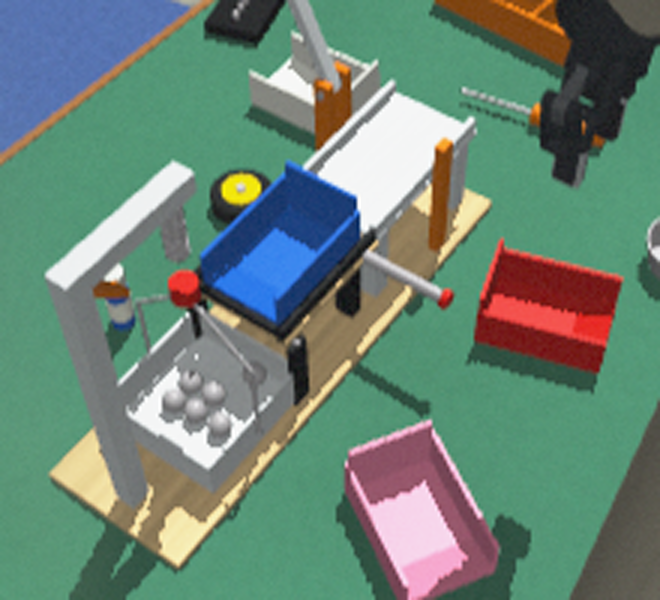

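View pics/w18.png

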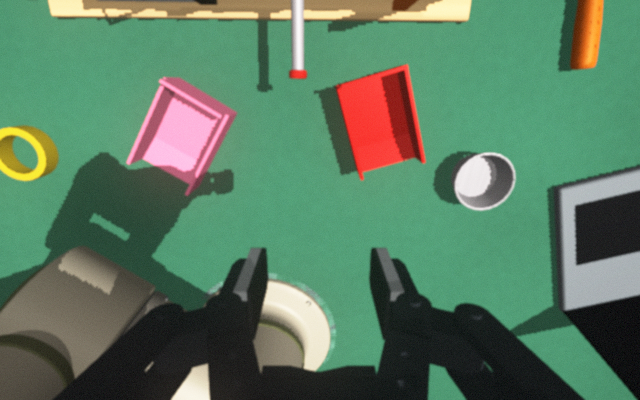

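Run:
```python
from h import *
A=cv2.imread('pics/scene0.png');B=cv2.imread('pics/scene0.png')
def red(f,r):
    a=cv2.imread(f).astype(int); y0,y1,x0,x1=r; m=np.zeros(a.shape[:2],bool); m[y0:y1,x0:x1]=((a[...,2]>100)&(a[...,1]<50)&(a[...,0]<60))[y0:y1,x0:x1]
    v,u=np.nonzero(m); return u.mean(),v.mean(),len(u)
for a,b in [('scene0','side0'),('sc18','sd18')]:
    p=red(f'pics/{a}.png',(160,200,355,378)); q=red(f'pics/{b}.png',(185,220,260,282)); print(p,q,tri(p[:2],q[:2]))
    k=red(f'pics/{b}.png',(200,215,350,366)); print(k)
g=red('pics/sc18.png',(140,170,195,225)); 
import math
H=np.array([.622,-.1683,.160])
for th in (1.7,1.8,1.9,2.0):
    P=H+rigR()@[-.15*np.cos(th),0,.15*np.sin(th)]; print(th,proj('scene',P))
print(g)
a=cv2.imread('pics/sc18.png')[190:265,320:410]; cv2.imwrite('pics/pan.png',cv2.resize(a,None,fx=8,fy=8,interpolation=2))
a=cv2.imread('pics/sd18.png')[160:280,240:350]; cv2.imwrite('pics/pan2.png',cv2.resize(a,None,fx=5,fy=5,interpolation=2))
```

```text
(np.float64(366.01785714285717), np.float64(175.98214285714286), 112) (np.float64(269.6376811594203), np.float64(200.84057971014494), 69) (array([0.5509, 0.117 , 0.2115]), np.float64(0.0038639449121757115))
(np.float64(357.92857142857144), np.float64(210.0), 14)
(np.float64(365.4), np.float64(184.58260869565217), 115) (np.float64(271.3061224489796), np.float64(208.12244897959184), 49) (array([0.5491, 0.1171, 0.1865]), np.float64(0.005013047243974304))
(np.float64(357.84615384615387), np.float64(209.92307692307693), 13)
1.7 [[222.5789 139.8901]]
1.8 [[219.6505 144.7414]]
1.9 [[216.8429 150.2263]]
2.0 [[214.1992 156.2853]]
(np.float64(212.14814814814815), np.float64(158.4814814814815), 54)
```

View pics/pan.png

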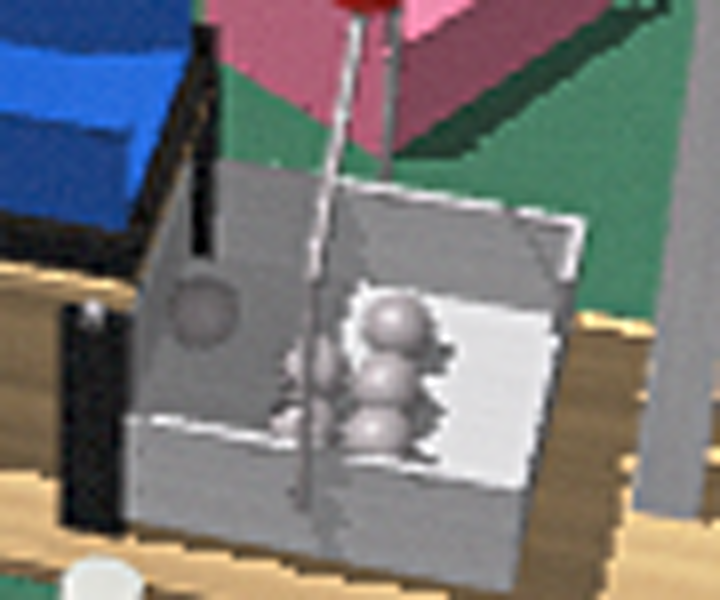

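View pics/pan2.png

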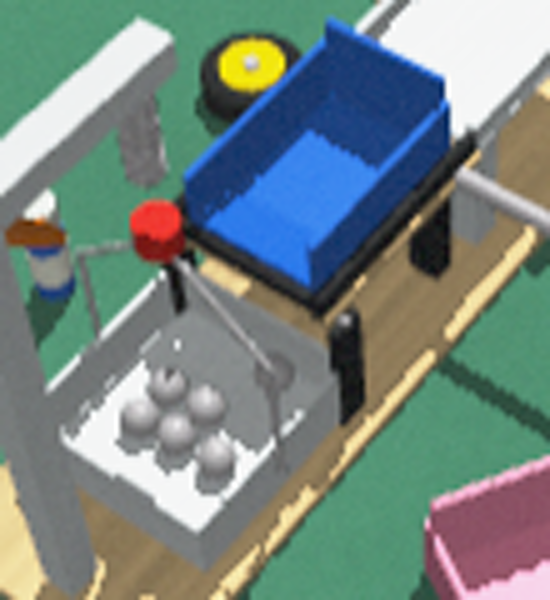

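```bash
python3 -c "
from rig import env
print(env.close_job())"
```

```text
the job is handed in; nothing more can be done
None
```

The check-weigh is done and handed in at about 27 s of the 72 s allowed. I swung the bar up to its end stop and pushed the tray along until it met the cradle's lip. Then I tipped the cradle by its handle to about 0.8 rad, lowered it again, let go and backed the arm clear.

- **Balls and pan:** All six balls are visible in the pan. The red collar on the pan's hanger sank 25.0 mm, which is the pan's full travel to its stop.
- **Cradle:** It is level, because the handle's knob is within 0.1 pixel of where it started.
- **Tray:** It is empty, and its front corner is within about 1 pixel of where it sat at the end of the push. That push stopped at about 15 N against the lip. This was the least precise check.
- **Bar:** It is up at about 2.0 rad.
- **Other things on the bench:** By eye they look unmoved, but I did not measure them.
- **Robot:** It was touching nothing at hand-in. I read the wrist force only at the end of each move, and it stayed well under the limit there, at most about 18 N.

No check failed.

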